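# Stopper the workshop flask

## Task

Close the open metal flask on the carving bench: lift the larger of the two wooden stoppers out of the bin and set it into the flask's neck, fully home and upright, lowering it in and letting go only once it is seated rather than dropping it. Keep the flask standing where it is, and leave the smaller stopper and the other things on the bench alone.

Things in the scene. Friction and masses are not known exactly. Their poses are not given: they have to be found in the camera images.
- bin: Open grey plastic bin fixed to the bench, 160 mm (its x) by 240 mm (its y), 50 mm high, 4 mm walls and floor. Origin at the centre of its underside, z up. The two stoppers stand upright in it, one towards each end of the long (y) direction; either may be at either end.
- stopper_large: The stopper that fits: turned light wood, 93 mm tall, 90 g, standing on its narrow end. Upwards along its z axis: tapered plug 45 mm long, 38 mm diameter at the foot, 49 mm at its top; flange 68 mm diameter (z 45 to 53 mm); cylindrical knob to grip, 32 mm diameter (z 53 to 93 mm). Origin at the centre of the foot; round, so yaw does not matter.
- stopper_large_seat (a point): Point on the axis of the larger stopper at the underside of its flange, 45 mm above its foot; when the stopper is home it coincides with the flask's mouth.
- stopper_small: The stopper that does not fit, to be left in the bin: same wood and shape but 77 mm tall, flange 48 mm diameter, knob 24 mm diameter, about 50 g. Origin at the centre of its foot, z up.
- flask: Open aluminium flask standing loose on the bench, 150 mm tall, about 0.75 kg. Body 110 mm diameter up to 85 mm, sloping shoulder to 112 mm, then a straight neck of 62 mm outside and 54 mm inside diameter up to the rim at 150 mm. Origin at the centre of its underside, z up; round.
- flask_mouth (a point): Centre of the flask's mouth, level with the rim, 150 mm above its foot; z up.
- bird: Bystander: half-finished carved wooden bird on a dark wooden base, 155 mm long, 87 mm tall. Origin under the base's centre.
- bottle: Bystander: closed amber bottle, 60 mm diameter, 150 mm tall. Origin under its centre.
- brush_pot: Bystander: white pot, 76 mm diameter, 90 mm tall, with brushes standing up to 220 mm. Origin under its centre.
Mind the look-alikes: they are no part of the job. Leave any orange look-alike of the stopper_large alone.

How it is judged:
By the outcome, as a careful person would: the job done as asked, in the order asked, and still so for the second after the job is handed in, with the robot touching nothing.
It also fails if it takes over 48 s, if anything falls off the work surface, if the arm or the gripper's body presses on something with over 40 N, if the wrist force passes 120 N, or if a joint passes its speed limit or range.

## Robot

A 6-joint arm with a two-finger parallel gripper is mounted at the origin on the work surface. World frame = base frame: x ahead of the robot, y to its left, z up, the work surface at z = 0. Lengths are in m, angles in rad, forces in N, time in s.
With the tool pointing down it reaches from about 0.3 to 1 m from the base axis. Payload 5.1 kg.
Tool frame: the origin (TCP) lies at the very end of the fingers, on their centre line; the grasp point (between the pads) lies arm.hold_point_z behind it (arm.hold_point_z is the distance from the TCP to the grasp point, in m); z points along the fingers, y is the line along which they close (so a half turn about z gives the same grasp; the last joint's range is limited). The gripper opens to 95 mm and grips with 3 to 60 N. Pads are 20 mm wide; open, the fingers measure 119 mm over their backs; the gripper's body (75 mm by 180 mm) begins 59 mm behind the grasp point.
Start: joints at [-1.425, 0.124, 1.65, -0, 1.367, -0.083], TCP at [0.147, -0.633, 0.215] pointing down, gripper open.
Joint ranges: [-2.61, 2.61], [-1.02, 2.33], [0.03, 2.71], [-1.35, 4.49], [0.32, 2.68], [-2.91, 2.91]. Speed limits (rad/s): [2.57, 2.57, 3.14, 3.14, 3.14, 3.14].

## Interface

Orientations are given as a unit quaternion [w, x, y, z].
In Python, from bench import arm gives the robot as it stands. The module is installed in compiled form; this text tells all that it offers.
- The arm moves only by the tool jog_arm, never from a script. Its argument "increments" is a list of rows, each an object with "travel": the shift along the tool's x, y, z in mm, a list of three; "dr": the turn, a rotation vector about the tool's x, y, z in degrees, a list of three; "hand": the opening in per cent of the stroke, from 0 (shut) to 100 (fully open). A call has 1 to 5 rows; each row is the pose to reach, as a shift and turn from the pose commanded when the call began, along the tool's axes at that moment; what a row does not reach only later rows make up. A row lasts 1/12 s, in which the tool goes at most 41.7 mm and 7.16 degrees, less where a joint would pass 70% of its speed; a pose out of reach is approached as far as the arm can. A call with a gripper value outside its range is refused whole. The fingers move at their own pace and stop on an object; "newtons" is the grip in N (left out, the last holds). Time passes only in rows, so rows that repeat a pose let the fingers close. It gives the time, the measured TCP pose, the force, the opening and the grip force at its end, in the units of the state.
- arm.sense(): the state, without advancing time (a new reading comes with each control period).
- arm.camera(name): name is "scene" or "top"; returns a dict with "frame" (480x640x3 uint8, blue, green, red), "depth" (480x640 float32, m along the optical axis (not along the pixel's ray), 0 where there is no reading), "intrinsics" (3x3 intrinsics, pixels), "R" (3x3) and "t" (3): a world point X has camera coordinates R X + t. Camera axes: x right, y down, z forward; pixel columns grow to the right and rows downward; lengths in m; the calibration is good to about 2 mm. A picture is of the moment at which its call begins.
- arm.hand_in(): hands the job in; it is judged then, once.
Trained networks look in the newest picture that a camera, given by its name, has taken for a name from the list of things; names that differ only in an ending like _2 or _b are one class to them, and where a whole thing is asked for, a point or a joint stands for the part that bears it (a point fixed in the world has none). Each returns a list of dicts, best first, with "confidence" (0 to 1); they miss things now and then, are a little off and sometimes report something else, mostly with a low value. They report only what shows in the picture. A call takes as long as a camera call. They do not tell look-alikes from the thing itself.
- arm.search_frame(camera, query): "point" ([x, y, z] in m, in world coordinates, good to about 4 mm: the middle of the surface that is visible of it).
- arm.mark_of(camera, query): "point" ([x, y, z] in m, in world coordinates, good to about 4 mm: a listed point, or the origin of a listed thing).
The state is a dict: "time_s": time; "joints": joint angles; "dq": joint speeds; "effort": joint torques, N m; "tool_pos": TCP position; "tcp_rot": TCP orientation; "contact_force": force on the tool from outside, world axes, zero at the start; "torque": the same for the moment, N m; "finger_gap": opening from 0.0 (shut) to 1.0 (fully open); "grasp_force": force on a finger pad.
Only numpy, scipy, OpenCV 4.12 (cv2) and the standard library are available. Lean on these libraries where they do the work, as an engineer would, in place of code of your own. Each camera call takes 0.05 s, during which the arm holds its last target. There are 200 camera calls.

## Working session

There is one attempt and no reset: what is moved stays moved. The work goes in short steps, Python scripts to look and compute and a tool call to move; the robot and the scene stay as the last step left them, time stands still between calls to the robot, and variables do not carry over. Pictures are saved under pics/ and viewed, at most 10 in all, crops included, and the job is handed in when it is done.

Besides the shell and the picture viewer there is one more tool, called after "Call:" in YAML: its name, and indented under it one key for each argument. jog_arm: Moves the arm, as the interface text tells. Its arguments: {"type":"object","properties":{"increments":{"type":"array"},"newtons":{"type":"number"}},"required":["increments"]}

```bash
mkdir -p pics; python3 - <<'E'
from bench import arm
import cv2,numpy as np
for n in("scene","top"):
    c=arm.camera(n); cv2.imwrite(f"pics/{n}0.png",c["frame"]); np.savez(f"{n}0.npz",**c)
    for q in("stopper_large","stopper_small","flask_mouth","bin"):
        print(n,q,[(np.round(d["point"],3).tolist(),round(d["confidence"],2)) for d in arm.mark_of(n,q)][:4])
s=arm.sense();print(s,arm.hold_point_z)
E
```

```text
scene stopper_large [([0.544, 0.45, -0.002], 0.79), ([0.529, 0.287, 0.004], 0.71), ([0.352, 0.279, -0.001], 0.66), ([0.449, 0.423, -0.0], 0.59)]
scene stopper_small [([0.525, 0.162, 0.007], 0.91)]
scene flask_mouth [([0.559, -0.235, 0.148], 0.65)]
scene bin [([0.524, 0.223, -0.001], 0.74), ([0.533, 0.287, 0.006], 0.22)]
top stopper_large [([0.349, 0.278, 0.002], 0.88), ([0.452, 0.427, 0.003], 0.8), ([0.543, 0.449, -0.0], 0.74), ([0.53, 0.285, 0.003], 0.73)]
top stopper_small [([0.522, 0.162, 0.006], 0.52)]
top flask_mouth [([0.556, -0.238, 0.148], 0.61)]
top bin [([0.522, 0.224, 0.0], 0.95), ([0.563, -0.235, 0.001], 0.62)]
{'time_s': 0.5, 'joints': array([-1.42457893e+00,  1.23832934e-01,  1.65035233e+00, -1.34013191e-05,
        1.36751699e+00, -8.25994856e-02]), 'dq': array([-0.00031047, -0.00198053, -0.00132789, -0.00131411,  0.00116925,
       -0.00030725]), 'effort': array([-3.71711567e-04, -4.17089117e+01, -3.59801853e+01,  7.74151948e-02,
        4.36530984e-02, -3.27503562e-05]), 'tool_pos': array([ 0.14739874, -0.63302444,  0.21460391]), 'tcp_rot': array([-5.45645617e-05,  9.93462334e-01,  1.14160361e-01, -8.30216629e-06]), 'contact_force': array([-0.17984235, -0.50375033,  0.40227033]), 'torque': array([-0.02091728, -0.02354465,  0.03070695]), 'grasp_force': 0.0, 'finger_gap': 0.9996351826966733} 0.0188
```

View pics/scene0.png

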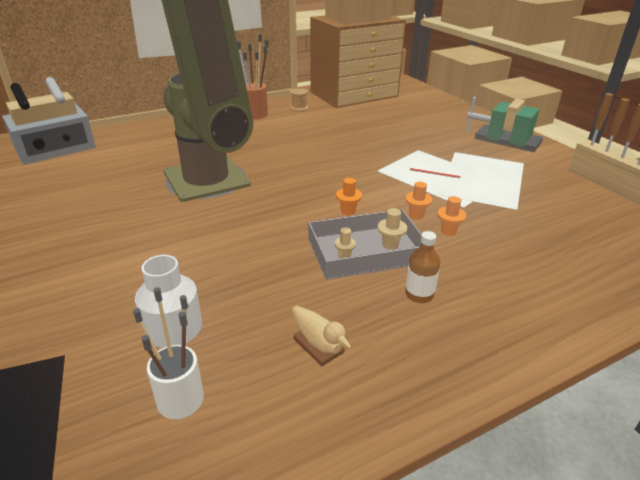

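View pics/top0.png

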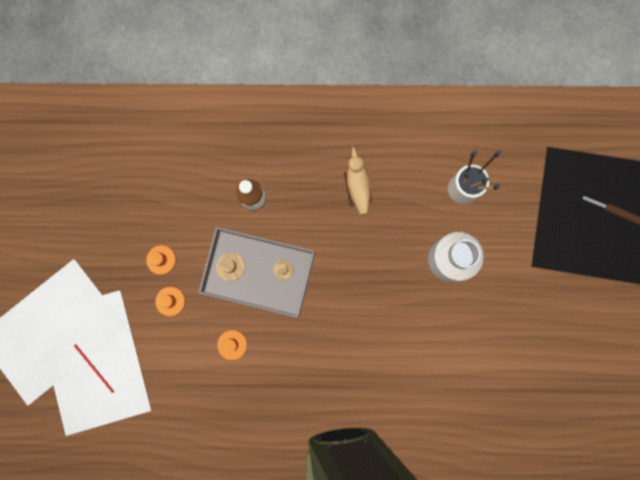

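Both pictures show the same layout. In the top view the candidates for the large stopper are the wooden one at (230,266), the smaller wooden one at (283,269), and orange look-alikes at (160,260), (170,301) and (232,345). I choose the wooden one with the wider flange, in the bin at (230,266) in top and (392,228) in scene. The open flask is at (460,256) in top, with the brush pot at (468,184) beside it.

```bash
cat > h.py <<'E'
import numpy as np
def cloud(c):
    K=c["intrinsics"];d=c["depth"];v,u=np.mgrid[:480,:640]
    P=np.stack([(u-K[0,2])/K[0,0]*d,(v-K[1,2])/K[1,1]*d,d],-1)
    X=(P-c["t"])@c["R"]; X[d==0]=np.nan
    return X
def near(X,p,r,z0,z1):
    m=(np.hypot(X[...,0]-p[0],X[...,1]-p[1])<r)&(X[...,2]>z0)&(X[...,2]<z1)
    return X[m]
E
python3 - <<'E'
from h import *
import cv2
from scipy.optimize import least_squares
fit=lambda Q:least_squares(lambda p:np.hypot(Q[:,0]-p[0],Q[:,1]-p[1])-p[2],[*Q[:,:2].mean(0),.03],loss="soft_l1",f_scale=.002).x.round(4)
def mid(Q):return cv2.minEnclosingCircle(Q[:,:2].astype(np.float32))
for n in("scene","top"):
    c=dict(np.load(n+"0.npz"));X=cloud(c)
    for nm,p,r,a,b in(("knob",(.53,.286),.04,.088,.11),("flange",(.53,.286),.05,.05,.066),("rim",(.558,-.236),.05,.144,.16),("small",(.523,.162),.04,.07,.09),("neck",(.558,-.236),.05,.118,.145)):
        Q=near(X,p,r,a,b)
        if len(Q)>3: print(n,nm,len(Q),Q.mean(0).round(4),np.round(Q[:,2].max(),4),"fit",fit(Q),"mec",mid(Q))
    for nm,p in(("bird",(.73,.0)),):
        pass
f=np.load("top0.npz")["frame"][210:370,130:330];g=np.load("scene0.npz")["frame"][160:290,300:480]
cv2.imwrite("pics/crop.png",np.hstack([cv2.resize(f,(400,320)),cv2.resize(g,(400,320))]))
X=cloud(dict(np.load("top0.npz")))
for uv in((358,185),(250,192),(468,184),(206,262),(313,250),(217,230),(300,316),(201,292)):print(uv,X[uv[1],uv[0]].round(3))
E
```

```text
scene knob 121 [0.5349 0.2837 0.0956] 0.0998 fit [0.5331 0.2848 0.0119] mec ((0.5314763188362122, 0.2851710617542267), 0.016597313806414604)
scene flange 337 [0.5406 0.2797 0.0571] 0.0658 fit [0.5312 0.2869 0.0276] mec ((0.5320163369178772, 0.2866705060005188), 0.035203322768211365)
scene rim 335 [ 0.5608 -0.2375  0.1486] 0.1534 fit [ 0.5601 -0.2371  0.029 ] mec ((0.5589792728424072, -0.23767003417015076), 0.03263472765684128)
scene small 93 [0.5291 0.1613 0.0785] 0.0835 fit [0.527  0.1625 0.0094] mec ((0.5268963575363159, 0.1635090559720993), 0.0133970370516181)
scene neck 753 [ 0.5618 -0.237   0.1323] 0.145 fit [ 0.5603 -0.2372  0.029 ] mec ((0.5595675110816956, -0.2365475296974182), 0.03200310096144676)
top knob 161 [0.5322 0.2836 0.097 ] 0.1047 fit [0.5323 0.2836 0.0112] mec ((0.5325701832771301, 0.28416651487350464), 0.01590069755911827)
top flange 483 [0.5319 0.2824 0.0573] 0.0652 fit [0.5331 0.2859 0.0269] mec ((0.5329439640045166, 0.2844521701335907), 0.03471541777253151)
top rim 193 [ 0.5604 -0.2383  0.1498] 0.1563 fit [ 0.56   -0.2386  0.0289] mec ((0.5607279539108276, -0.23883609473705292), 0.03177173063158989)
top small 87 [0.5262 0.1614 0.081 ] 0.0875 fit [0.5262 0.1615 0.0083] mec ((0.5266216397285461, 0.16159258782863617), 0.01186179555952549)
top neck 157 [ 0.5604 -0.2401  0.1312] 0.1446 fit [ 0.5596 -0.2372  0.0289] mec ((0.5600314736366272, -0.23634664714336395), 0.030994970351457596)
(358, 185) [ 0.725 -0.012  0.061]
(250, 192) [0.693 0.232 0.126]
(468, 184) [ 0.723 -0.26   0.093]
(206, 262) [0.544 0.353 0.003]
(313, 250) [0.573 0.092 0.042]
(217, 230) [0.618 0.32  0.044]
(300, 316) [ 0.417  0.122 -0.001]
(201, 292) [0.47  0.352 0.052]
```

View pics/crop.png

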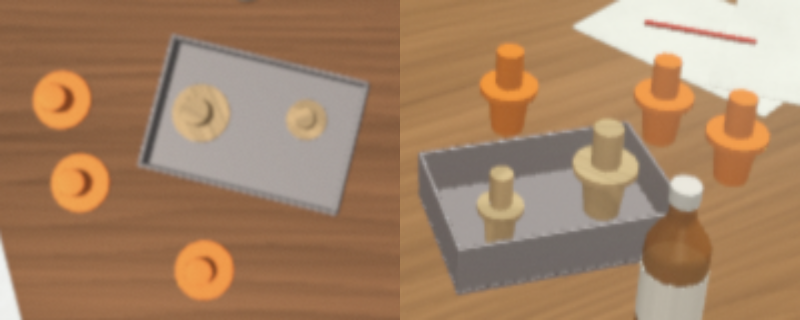

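The crop confirms it. The wooden stopper with the wider flange is in the bin at crop (200,112), and the small one is at (305,118). The orange ones are all outside the bin. Its knob is at about (0.532, 0.285), and the flask mouth at about (0.560, -0.238). I'll move above the knob without turning the tool.

Call:
jog_arm:
  increments:
    - {"travel":[23,-32,0],"dr":[0,0,0],"hand":100}
    - {"travel":[46,-64,0],"dr":[0,0,0],"hand":100}
    - {"travel":[69,-96,0],"dr":[0,0,0],"hand":100}
    - {"travel":[92,-128,0],"dr":[0,0,0],"hand":100}
    - {"travel":[115,-160,0],"dr":[0,0,0],"hand":100}
  newtons: 20

```text
time_s: 0.92
tool_pos: [0.2234, -0.4495, 0.2146]
tcp_rot: [0.0, 0.994, 0.114, 0.0]
contact_force: [1.8, -0.0, 0.2]
finger_gap: 1.0
grasp_force: 0.0
```

Call:
jog_arm:
  increments:
    - {"travel":[23,-32,0],"dr":[0,0,0],"hand":100}
    - {"travel":[46,-64,0],"dr":[0,0,0],"hand":100}
    - {"travel":[69,-96,0],"dr":[0,0,0],"hand":100}
    - {"travel":[92,-128,0],"dr":[0,0,0],"hand":100}
    - {"travel":[115,-160,0],"dr":[0,0,0],"hand":100}

```text
time_s: 1.33
tool_pos: [0.2991, -0.2676, 0.2149]
tcp_rot: [0.0, 0.994, 0.114, 0.0]
contact_force: [1.7, -0.3, -0.9]
finger_gap: 1.002
grasp_force: 0.0
```

Call:
jog_arm:
  increments:
    - {"travel":[23,-32,0],"dr":[0,0,0],"hand":100}
    - {"travel":[46,-64,0],"dr":[0,0,0],"hand":100}
    - {"travel":[69,-96,0],"dr":[0,0,0],"hand":100}
    - {"travel":[92,-128,0],"dr":[0,0,0],"hand":100}
    - {"travel":[115,-160,0],"dr":[0,0,0],"hand":100}

```text
time_s: 1.75
tool_pos: [0.3749, -0.0855, 0.2152]
tcp_rot: [0.0, 0.993, 0.114, 0.001]
contact_force: [-0.2, -0.5, 0.7]
finger_gap: 0.999
grasp_force: 0.0
```

Call:
jog_arm:
  increments:
    - {"travel":[23,-32,0],"dr":[0,0,0],"hand":100}
    - {"travel":[46,-64,0],"dr":[0,0,0],"hand":100}
    - {"travel":[69,-96,0],"dr":[0,0,0],"hand":100}
    - {"travel":[92,-128,0],"dr":[0,0,0],"hand":100}
    - {"travel":[115,-160,0],"dr":[0,0,0],"hand":100}

```text
time_s: 2.17
tool_pos: [0.4506, 0.0968, 0.2151]
tcp_rot: [0.0, 0.993, 0.114, 0.001]
contact_force: [0.2, -0.6, 0.2]
finger_gap: 0.998
grasp_force: 0.0
```

Call:
jog_arm:
  increments:
    - {"travel":[28,-38,0],"dr":[0,0,0],"hand":100}
    - {"travel":[55,-74,0],"dr":[0,0,0],"hand":100}
    - {"travel":[80,-108,0],"dr":[0,0,0],"hand":100}
    - {"travel":[103,-140,0],"dr":[0,0,0],"hand":100}
    - {"travel":[123,-167,0],"dr":[0,0,0],"hand":100}

```text
time_s: 2.58
tool_pos: [0.5326, 0.2875, 0.2147]
tcp_rot: [-0.0, 0.993, 0.115, 0.0]
contact_force: [1.0, -0.4, 0.5]
finger_gap: 1.0
grasp_force: 0.0
```

Call:
jog_arm:
  increments:
    - {"travel":[0,0,20],"dr":[0,0,0],"hand":100}
    - {"travel":[0,0,45],"dr":[0,0,0],"hand":100}
    - {"travel":[0,0,70],"dr":[0,0,0],"hand":100}
    - {"travel":[0,0,85],"dr":[0,0,0],"hand":100}
    - {"travel":[0,0,95],"dr":[0,0,0],"hand":100}

```text
time_s: 3.0
tool_pos: [0.5309, 0.2848, 0.1169]
tcp_rot: [0.001, 0.993, 0.114, -0.002]
contact_force: [-0.9, 0.6, 0.6]
finger_gap: 1.002
grasp_force: 0.0
```

```bash
python3 - <<'E'
from bench import arm
import cv2
c=arm.camera("scene"); cv2.imwrite("pics/s1.png",cv2.resize(c["frame"][110:310,260:500],(720,600)))
print(arm.sense()["tool_pos"],arm.sense()["joints"].round(2))
E
```

```text
[0.53025182 0.28438498 0.11566462] [ 0.4   0.1   1.84 -0.    1.2   1.74]
```

View pics/s1.png

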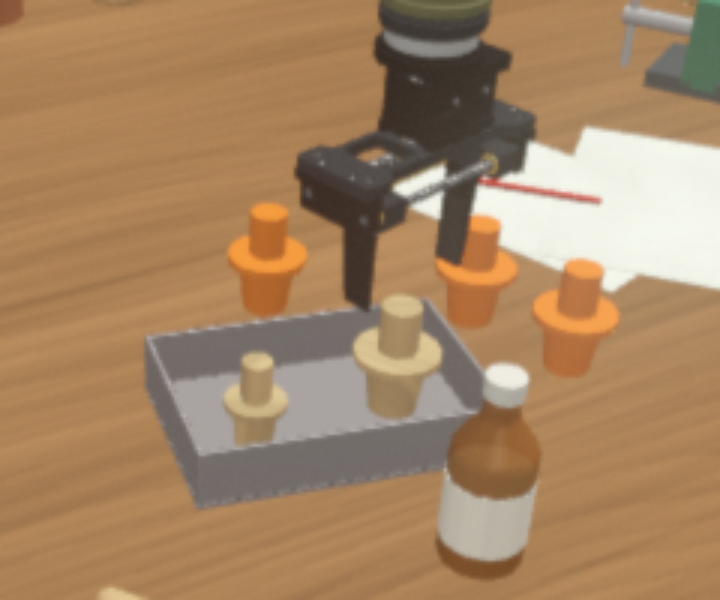

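The open fingers hang above the large stopper's knob at about (402,305) in the crop, one finger on each side, clear of the bin walls and orange stoppers. I'll lower about 53 mm and close.

Call:
jog_arm:
  increments:
    - {"travel":[1,0,15],"dr":[0,0,0],"hand":100}
    - {"travel":[2,0,30],"dr":[0,0,0],"hand":100}
    - {"travel":[2,0,42],"dr":[0,0,0],"hand":100}
    - {"travel":[2,0,50],"dr":[0,0,0],"hand":100}
    - {"travel":[2,0,53],"dr":[0,0,0],"hand":100}

```text
time_s: 3.47
tool_pos: [0.5336, 0.2853, 0.0656]
tcp_rot: [0.0, 0.993, 0.114, -0.001]
contact_force: [-0.7, 0.4, -1.0]
finger_gap: 1.002
grasp_force: 0.0
```

Call:
jog_arm:
  increments:
    - {"travel":[0,0,0],"dr":[0,0,0],"hand":70}
    - {"travel":[0,0,0],"dr":[0,0,0],"hand":50}
    - {"travel":[0,0,0],"dr":[0,0,0],"hand":40}
    - {"travel":[0,0,0],"dr":[0,0,0],"hand":25}
    - {"travel":[0,0,0],"dr":[0,0,0],"hand":20}
  newtons: 20

```text
time_s: 3.88
tool_pos: [0.5346, 0.2858, 0.0675]
tcp_rot: [-0.0, 0.993, 0.114, 0.001]
contact_force: [-0.7, 0.3, 0.6]
finger_gap: 0.708
grasp_force: 0.0
```

Call:
jog_arm:
  increments:
    - {"travel":[0,0,0],"dr":[0,0,0],"hand":20}
    - {"travel":[0,0,0],"dr":[0,0,0],"hand":20}
    - {"travel":[0,0,0],"dr":[0,0,0],"hand":20}

```text
time_s: 4.13
tool_pos: [0.5342, 0.2856, 0.0668]
tcp_rot: [-0.0, 0.993, 0.114, 0.0]
contact_force: [-0.4, 0.2, 0.2]
finger_gap: 0.498
grasp_force: 0.0
```

Call:
jog_arm:
  increments:
    - {"travel":[-1,0,3],"dr":[0,0,0],"hand":45}
    - {"travel":[-1,0,4],"dr":[0,0,0],"hand":40}
    - {"travel":[-1,0,4],"dr":[0,0,0],"hand":20}
    - {"travel":[-1,0,4],"dr":[0,0,0],"hand":20}
    - {"travel":[-1,0,4],"dr":[0,0,0],"hand":20}

```text
time_s: 4.55
tool_pos: [0.533, 0.2853, 0.0624]
tcp_rot: [0.0, 0.993, 0.114, -0.0]
contact_force: [-1.0, -0.1, -0.8]
finger_gap: 0.33
grasp_force: 20.0
```

Call:
jog_arm:
  increments:
    - {"travel":[0,0,0],"dr":[0,0,0],"hand":20}
    - {"travel":[0,0,0],"dr":[0,0,0],"hand":20}
    - {"travel":[0,0,0],"dr":[0,0,0],"hand":20}

```text
time_s: 4.8
tool_pos: [0.5331, 0.2853, 0.0626]
tcp_rot: [0.0, 0.993, 0.114, -0.0]
contact_force: [0.3, -0.6, -0.7]
finger_gap: 0.333
grasp_force: 20.0
```

The gap is 0.333, or about 32 mm, so the knob is held. Now I lift it straight up.

Call:
jog_arm:
  increments:
    - {"travel":[0,0,-10],"dr":[0,0,0],"hand":20}
    - {"travel":[0,0,-30],"dr":[0,0,0],"hand":20}
    - {"travel":[0,0,-55],"dr":[0,0,0],"hand":20}
    - {"travel":[0,0,-80],"dr":[0,0,0],"hand":20}
    - {"travel":[0,0,-105],"dr":[0,0,0],"hand":20}
  newtons: 25

```text
time_s: 5.22
tool_pos: [0.5331, 0.2853, 0.1695]
tcp_rot: [-0.0, 0.993, 0.114, 0.0]
contact_force: [0.1, -0.5, -1.3]
finger_gap: 0.331
grasp_force: 25.0
```

Call:
jog_arm:
  increments:
    - {"travel":[0,0,-25],"dr":[0,0,0],"hand":20}
    - {"travel":[0,0,-50],"dr":[0,0,0],"hand":20}
    - {"travel":[0,0,-70],"dr":[0,0,0],"hand":20}
    - {"travel":[0,0,-85],"dr":[0,0,0],"hand":20}
    - {"travel":[0,0,-95],"dr":[0,0,0],"hand":20}

```text
time_s: 5.63
tool_pos: [0.5338, 0.2857, 0.2662]
tcp_rot: [-0.001, 0.993, 0.114, 0.002]
contact_force: [-0.1, -0.3, -0.7]
finger_gap: 0.327
grasp_force: 25.0
```

Call:
jog_arm:
  increments:
    - {"travel":[0,0,0],"dr":[0,0,0],"hand":20}
    - {"travel":[0,0,0],"dr":[0,0,0],"hand":20}

```text
time_s: 5.8
tool_pos: [0.5332, 0.2854, 0.2631]
tcp_rot: [-0.0, 0.993, 0.114, 0.0]
contact_force: [-0.2, -0.5, -1.6]
finger_gap: 0.332
grasp_force: 25.0
```

```bash
python3 - <<'E'
from bench import arm
import cv2
from h import *
c=arm.camera("scene"); cv2.imwrite("pics/s2.png",cv2.resize(c["frame"][60:300,240:500],(650,600)))
s=arm.sense();p=s["tool_pos"];print(p,s["tcp_rot"],s["finger_gap"])
X=cloud(c)
for a,b in((-.052,-.04),(-.04,-.025),(-.025,-.015),(-.015,-.003)):
    Q=near(X,p,.06,p[2]+a,p[2]+b)
    if len(Q)>3:print(a,b,len(Q),Q.mean(0).round(4),cv2.minEnclosingCircle(Q[:,:2].astype(np.float32)))
Q=near(X,p,.06,.1,.3);print(Q[:,2].min())
E
```

```text
[0.5326851  0.28519483 0.2617311 ] [ 1.86161097e-04  9.93461820e-01  1.14162738e-01 -6.69152488e-04] 0.3334022366103488
-0.052 -0.04 89 [0.5439 0.2769 0.2158] ((0.5363665223121643, 0.28304147720336914), 0.019280675798654556)
-0.04 -0.025 124 [0.5448 0.2761 0.2293] ((0.5374904870986938, 0.28261810541152954), 0.02113795094192028)
-0.025 -0.015 74 [0.5466 0.2753 0.2412] ((0.5384997725486755, 0.28210175037384033), 0.021940015256404877)
-0.015 -0.003 235 [0.5444 0.276  0.2563] ((0.5336683988571167, 0.28623950481414795), 0.03512069582939148)
0.20507924030199234
```

View pics/s2.png

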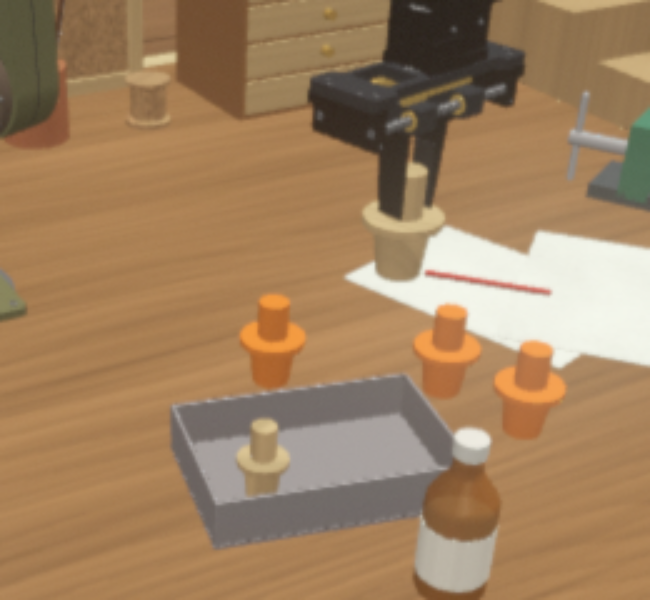

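The large stopper hangs upright in the fingers at about (403,230) in the crop, and the small one is still in the bin at (263,455). Now I carry it to the flask.

Call:
jog_arm:
  increments:
    - {"travel":[-3,15,0],"dr":[0,0,0],"hand":20}
    - {"travel":[-8,45,0],"dr":[0,0,0],"hand":20}
    - {"travel":[-15,82,0],"dr":[0,0,0],"hand":20}
    - {"travel":[-21,119,0],"dr":[0,0,0],"hand":20}
    - {"travel":[-28,156,0],"dr":[0,0,0],"hand":20}

```text
time_s: 6.27
tool_pos: [0.5402, 0.1249, 0.2608]
tcp_rot: [0.0, 0.993, 0.115, -0.001]
contact_force: [-0.3, 0.8, 0.3]
finger_gap: 0.329
grasp_force: 25.0
```

Call:
jog_arm:
  increments:
    - {"travel":[-7,37,0],"dr":[0,0,0],"hand":20}
    - {"travel":[-13,74,0],"dr":[0,0,0],"hand":20}
    - {"travel":[-20,111,0],"dr":[0,0,0],"hand":20}
    - {"travel":[-26,148,0],"dr":[0,0,0],"hand":20}
    - {"travel":[-33,185,0],"dr":[0,0,0],"hand":20}

```text
time_s: 6.68
tool_pos: [0.5498, -0.0629, 0.261]
tcp_rot: [-0.0, 0.993, 0.114, -0.001]
contact_force: [0.8, 0.4, -0.3]
finger_gap: 0.33
grasp_force: 25.0
```

Call:
jog_arm:
  increments:
    - {"travel":[-7,37,0],"dr":[0,0,0],"hand":20}
    - {"travel":[-13,74,0],"dr":[0,0,0],"hand":20}
    - {"travel":[-20,111,0],"dr":[0,0,0],"hand":20}
    - {"travel":[-26,145,0],"dr":[0,0,0],"hand":20}
    - {"travel":[-31,174,0],"dr":[0,0,0],"hand":20}

```text
time_s: 7.1
tool_pos: [0.5587, -0.2399, 0.2607]
tcp_rot: [-0.001, 0.994, 0.113, -0.001]
contact_force: [0.1, 0.8, -0.7]
finger_gap: 0.334
grasp_force: 25.0
```

Call:
jog_arm:
  increments:
    - {"travel":[0,0,0],"dr":[0,0,0],"hand":20}
    - {"travel":[0,0,0],"dr":[0,0,0],"hand":20}
    - {"travel":[0,0,0],"dr":[0,0,0],"hand":20}
    - {"travel":[0,0,0],"dr":[0,0,0],"hand":20}

```text
time_s: 7.43
tool_pos: [0.5599, -0.2361, 0.2619]
tcp_rot: [-0.001, 0.993, 0.115, -0.001]
contact_force: [-0.1, -1.1, -1.0]
finger_gap: 0.331
grasp_force: 25.0
```

```bash
python3 - <<'E'
from bench import arm
import cv2
from h import *
from scipy.optimize import least_squares
c=arm.camera("scene"); cv2.imwrite("pics/s3.png",cv2.resize(c["frame"][150:400,80:280],(480,600)))
s=arm.sense();p=s["tool_pos"];print(p,s["tcp_rot"],s["finger_gap"],s["contact_force"])
X=cloud(c)
def fitr(Q,r,lbl):
    q=least_squares(lambda a:np.hypot(Q[:,0]-a[0],Q[:,1]-a[1])-r,[.556,-.237],loss="soft_l1",f_scale=.001).x
    print(lbl,len(Q),q.round(4))
for a in(-.052,-.042,-.032,-.024):   # plug slices, radius by height above foot
    Q=near(X,p,.04,p[2]+a,p[2]+a+.01); h=.058+a+.005
    if len(Q)>5: fitr(Q,.019+.0055*h/.045,f"plug {h:.3f}")
fitr(near(X,p,.05,p[2]-.012,p[2]-.006),.034,"flange")
cx=(.559,-.237)
o=[]
Q=near(X,cx,.045,.118,.145); Q=Q[(Q[:,0]-cx[0])>.012] ;fitr(Q,.031,"neck outer front")
Q=near(X,cx,.07,.03,.08); fitr(Q,.055,"body")
E
```

```text
[ 0.56010375 -0.23596111  0.26221738] [-2.91320098e-04  9.93386523e-01  1.14817386e-01 -3.14532199e-04] 0.3320219987551884 [-0.1636322  -0.26846817 -0.6112581 ]
plug 0.011 117 [ 0.5573 -0.2346]
plug 0.021 125 [ 0.5569 -0.2347]
plug 0.031 120 [ 0.5571 -0.2349]
plug 0.039 58 [ 0.5572 -0.2346]
flange 154 [ 0.5568 -0.2345]
neck outer front 376 [ 0.558  -0.2368]
body 947 [ 0.5577 -0.2369]
```

View pics/s3.png

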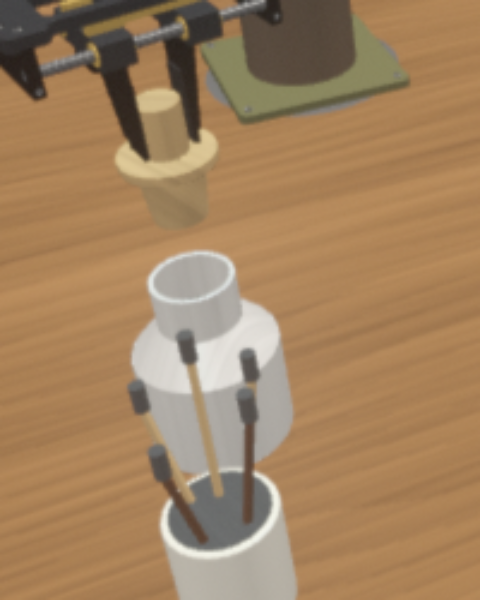

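The stopper hangs upright at about (165,155) in the crop, above the open flask mouth at (192,280). The same-camera fits put the plug 0.9 mm in x and 2.1 mm in y away from the neck axis. I'll correct that and lower most of the way.

Call:
jog_arm:
  increments:
    - {"travel":[0.5,2,0],"dr":[0,0,0],"hand":20}
    - {"travel":[0.5,2,10],"dr":[0,0,0],"hand":20}
    - {"travel":[0.5,2,25],"dr":[0,0,0],"hand":20}
    - {"travel":[0.5,2,38],"dr":[0,0,0],"hand":20}
    - {"travel":[0.5,2,45],"dr":[0,0,0],"hand":20}

```text
time_s: 7.9
tool_pos: [0.5599, -0.2379, 0.2137]
tcp_rot: [-0.001, 0.993, 0.114, -0.002]
contact_force: [-0.3, 0.4, -1.5]
finger_gap: 0.329
grasp_force: 25.0
```

Call:
jog_arm:
  increments:
    - {"travel":[0,0,0],"dr":[0,0,0],"hand":20}
    - {"travel":[0,0,4],"dr":[0,0,0],"hand":20}
    - {"travel":[0,0,8],"dr":[0,0,0],"hand":20}
    - {"travel":[0,0,12],"dr":[0,0,0],"hand":20}
    - {"travel":[0,0,15],"dr":[0,0,0],"hand":20}

```text
time_s: 8.32
tool_pos: [0.5614, -0.239, 0.2026]
tcp_rot: [0.0, 0.993, 0.114, 0.0]
contact_force: [-0.0, 0.0, -0.4]
finger_gap: 0.329
grasp_force: 25.0
```

```bash
python3 - <<'E'
from bench import arm
import cv2
from h import *
from scipy.optimize import least_squares
def fitr(Q,r,lbl):
    q=least_squares(lambda a:np.hypot(Q[:,0]-a[0],Q[:,1]-a[1])-r,[.556,-.237],loss="soft_l1",f_scale=.001).x
    print(lbl,len(Q),q.round(4))
c=arm.camera("scene")
s=arm.sense();p=s["tool_pos"];print(p,s["tcp_rot"],s["finger_gap"],s["contact_force"],s["torque"])
X=cloud(c)
fitr(near(X,p,.05,p[2]-.012,p[2]-.006),.034,"flange")
fitr(near(X,p,.04,p[2]-.028,p[2]-.016),.0235,"plug")
Q=near(X,p,.045,.118,.145);fitr(Q[Q[:,0]-p[0]>.012],.031,"neck")
E
```

```text
[ 0.56106842 -0.23881979  0.2018243 ] [-2.19212714e-04  9.93465317e-01  1.14133800e-01 -3.02906157e-04] 0.33289934887946404 [-0.0483223   0.04400194 -1.8760594 ] [-0.00533597 -0.01744841 -0.03404825]
flange 102 [ 0.5584 -0.2379]
plug 93 [ 0.5582 -0.2375]
neck 378 [ 0.5578 -0.2368]
```

Call:
jog_arm:
  increments:
    - {"travel":[-0.5,-0.5,5],"dr":[0,0,0],"hand":20}
    - {"travel":[-0.5,-0.5,11],"dr":[0,0,0],"hand":20}
    - {"travel":[-0.5,-0.5,17],"dr":[0,0,0],"hand":20}
    - {"travel":[-0.5,-0.5,22],"dr":[0,0,0],"hand":20}
    - {"travel":[-0.5,-0.5,25],"dr":[0,0,0],"hand":20}

```text
time_s: 8.78
tool_pos: [0.5602, -0.2383, 0.1764]
tcp_rot: [-0.0, 0.993, 0.114, -0.001]
contact_force: [-0.2, 0.8, -1.2]
finger_gap: 0.326
grasp_force: 25.0
```

Call:
jog_arm:
  increments:
    - {"travel":[0,0,2],"dr":[0,0,0],"hand":20}
    - {"travel":[0,0,4],"dr":[0,0,0],"hand":20}
    - {"travel":[0,0,6],"dr":[0,0,0],"hand":20}
    - {"travel":[0,0,7],"dr":[0,0,0],"hand":20}
    - {"travel":[0,0,8],"dr":[0,0,0],"hand":20}

```text
time_s: 9.2
tool_pos: [0.5608, -0.2386, 0.1697]
tcp_rot: [0.0, 0.993, 0.114, 0.0]
contact_force: [1.0, -0.4, -1.0]
finger_gap: 0.33
grasp_force: 25.0
```

Call:
jog_arm:
  increments:
    - {"travel":[0,0,0],"dr":[0,0,0],"hand":20}
    - {"travel":[0,0,1],"dr":[0,0,0],"hand":20}
    - {"travel":[0,0,2],"dr":[0,0,0],"hand":20}
    - {"travel":[0,0,2],"dr":[0,0,0],"hand":20}

```text
time_s: 9.53
tool_pos: [0.5606, -0.2385, 0.1675]
tcp_rot: [-0.0, 0.993, 0.114, -0.0]
contact_force: [-0.3, 0.7, -0.9]
finger_gap: 0.328
grasp_force: 25.0
```

No contact yet, with about 4 mm to go. I'll continue in 1 mm steps and watch the force.

Call:
jog_arm:
  increments:
    - {"travel":[0,0,1],"dr":[0,0,0],"hand":20}
    - {"travel":[0,0,1],"dr":[0,0,0],"hand":20}
    - {"travel":[0,0,2],"dr":[0,0,0],"hand":20}
    - {"travel":[0,0,2],"dr":[0,0,0],"hand":20}

```text
time_s: 9.87
tool_pos: [0.5606, -0.2385, 0.1655]
tcp_rot: [-0.0, 0.993, 0.114, -0.0]
contact_force: [-0.2, 0.7, -1.0]
finger_gap: 0.329
grasp_force: 25.0
```

Call:
jog_arm:
  increments:
    - {"travel":[0,0,1],"dr":[0,0,0],"hand":20}
    - {"travel":[0,0,1],"dr":[0,0,0],"hand":20}
    - {"travel":[0,0,1],"dr":[0,0,0],"hand":20}

```text
time_s: 10.12
tool_pos: [0.5607, -0.2385, 0.1646]
tcp_rot: [-0.0, 0.993, 0.114, -0.0]
contact_force: [0.3, -0.2, -2.1]
finger_gap: 0.329
grasp_force: 25.0
```

Call:
jog_arm:
  increments:
    - {"travel":[0,0,1],"dr":[0,0,0],"hand":20}
    - {"travel":[0,0,1],"dr":[0,0,0],"hand":20}
    - {"travel":[0,0,1],"dr":[0,0,0],"hand":20}

```text
time_s: 10.37
tool_pos: [0.5606, -0.2385, 0.1635]
tcp_rot: [-0.0, 0.993, 0.114, -0.0]
contact_force: [-0.3, -0.2, -0.4]
finger_gap: 0.33
grasp_force: 25.0
```

Call:
jog_arm:
  increments:
    - {"travel":[0,0,0.5],"dr":[0,0,0],"hand":20}
    - {"travel":[0,0,0.5],"dr":[0,0,0],"hand":20}
    - {"travel":[0,0,0.5],"dr":[0,0,0],"hand":20}

```text
time_s: 10.62
tool_pos: [0.5607, -0.2386, 0.1632]
tcp_rot: [0.0, 0.993, 0.114, 0.0]
contact_force: [0.2, -1.0, -0.9]
finger_gap: 0.33
grasp_force: 25.0
```

Call:
jog_arm:
  increments:
    - {"travel":[0,0,0.5],"dr":[0,0,0],"hand":20}
    - {"travel":[0,0,1],"dr":[0,0,0],"hand":20}
    - {"travel":[0,0,1],"dr":[0,0,0],"hand":20}

```text
time_s: 10.87
tool_pos: [0.5609, -0.2386, 0.1631]
tcp_rot: [0.0, 0.993, 0.114, 0.0]
contact_force: [-3.2, 1.1, 3.9]
finger_gap: 0.333
grasp_force: 25.0
```

```bash
python3 - <<'E'
from bench import arm
import cv2
c=arm.camera("scene"); cv2.imwrite("pics/s4.png",cv2.resize(c["frame"][210:350,110:240],(557,600),interpolation=cv2.INTER_CUBIC))
print(arm.sense()["contact_force"],arm.sense()["tool_pos"])
E
```

```text
[-2.39433758  1.14562064  4.63792823] [ 0.56086232 -0.2386004   0.16305679]
```

View pics/s4.png

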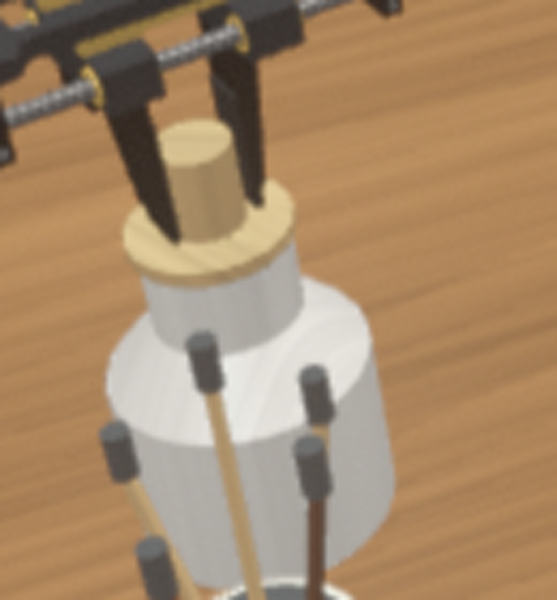

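The flange at about (210,235) in the crop sits flush on the neck, and the force has turned to +4.6 N upward at the expected height, so it is seated. I release and go straight up.

Call:
jog_arm:
  increments:
    - {"travel":[0,0,0],"dr":[0,0,0],"hand":36}
    - {"travel":[0,0,0],"dr":[0,0,0],"hand":42}
    - {"travel":[0,0,0],"dr":[0,0,0],"hand":50}
    - {"travel":[0,0,0],"dr":[0,0,0],"hand":60}
    - {"travel":[0,0,0],"dr":[0,0,0],"hand":60}

```text
time_s: 11.33
tool_pos: [0.5606, -0.2385, 0.1618]
tcp_rot: [-0.0, 0.993, 0.114, -0.0]
contact_force: [-0.3, -0.1, 0.6]
finger_gap: 0.566
grasp_force: 0.0
```

Call:
jog_arm:
  increments:
    - {"travel":[0,0,0],"dr":[0,0,0],"hand":60}
    - {"travel":[0,0,0],"dr":[0,0,0],"hand":60}
    - {"travel":[0,0,0],"dr":[0,0,0],"hand":60}
    - {"travel":[0,0,0],"dr":[0,0,0],"hand":60}

```text
time_s: 11.67
tool_pos: [0.5607, -0.2385, 0.1621]
tcp_rot: [-0.0, 0.993, 0.114, -0.0]
contact_force: [0.1, -0.2, 0.5]
finger_gap: 0.601
grasp_force: 0.0
```

Call:
jog_arm:
  increments:
    - {"travel":[0,0,-8],"dr":[0,0,0],"hand":60}
    - {"travel":[0,0,-20],"dr":[0,0,0],"hand":60}
    - {"travel":[0,0,-40],"dr":[0,0,0],"hand":60}
    - {"travel":[0,0,-65],"dr":[0,0,0],"hand":60}
    - {"travel":[0,0,-90],"dr":[0,0,0],"hand":60}

```text
time_s: 12.08
tool_pos: [0.5606, -0.2385, 0.2542]
tcp_rot: [0.0, 0.993, 0.114, 0.0]
contact_force: [0.6, 0.2, 1.0]
finger_gap: 0.601
grasp_force: 0.0
```

Call:
jog_arm:
  increments:
    - {"travel":[-10,0,-20],"dr":[0,0,0],"hand":60}
    - {"travel":[-30,0,-30],"dr":[0,0,0],"hand":60}
    - {"travel":[-60,0,-40],"dr":[0,0,0],"hand":60}
    - {"travel":[-85,0,-40],"dr":[0,0,0],"hand":60}
    - {"travel":[-100,0,-40],"dr":[0,0,0],"hand":60}

```text
time_s: 12.5
tool_pos: [0.4621, -0.2619, 0.2953]
tcp_rot: [0.002, 0.993, 0.114, 0.001]
contact_force: [0.0, -0.2, 0.8]
finger_gap: 0.598
grasp_force: 0.0
```

```bash
python3 - <<'E'
from bench import arm
import cv2
from h import *
c=arm.camera("scene"); cv2.imwrite("pics/s5.png",c["frame"])
X=cloud(c)
Q=near(X,(.56,-.238),.045,.15,.165);print("flange z",len(Q),np.percentile(Q[:,2],[10,50,90]).round(4),cv2.minEnclosingCircle(Q[:,:2].astype(np.float32)))
Q=near(X,(.56,-.238),.03,.19,.215);print("knob top",len(Q),np.median(Q,0).round(4))
A=np.c_[Q[:,:2],np.ones(len(Q))];print("tilt",np.linalg.lstsq(A,Q[:,2],rcond=None)[0].round(3))
print(arm.mark_of("scene","flask"),arm.mark_of("scene","stopper_large_seat")[:2],arm.sense()["tool_pos"])
E
```

```text
flange z 633 [0.1546 0.1583 0.1601] ((0.5601967573165894, -0.23708473145961761), 0.03528972342610359)
knob top 233 [ 0.5644 -0.2383  0.1981]
tilt [-0.153  0.032  0.291]
[{'point': [0.5623, -0.2413, -0.0009], 'confidence': 0.58}, {'point': [0.5629, -0.2398, 0.1503], 'confidence': 0.43}] [{'point': [0.3526, 0.2768, 0.0447], 'confidence': 0.86}, {'point': [0.4485, 0.4264, 0.0463], 'confidence': 0.79}] [ 0.46315679 -0.26159109  0.2939346 ]
```

View pics/s5.png

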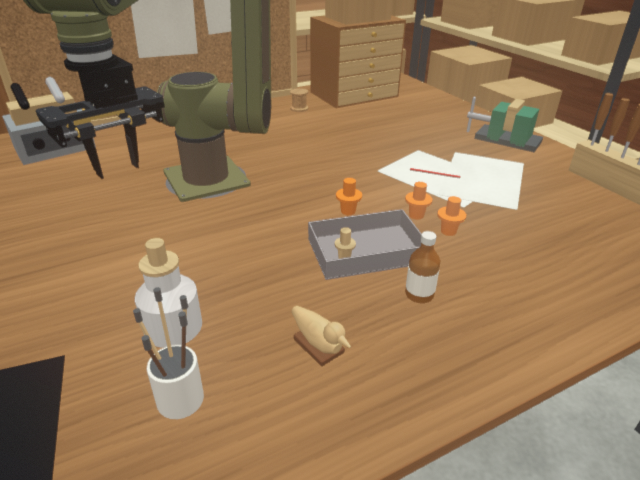

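The stopper sits upright in the flask at about (160,262), with the flange top at 0.158 m and the knob top at 0.198 m, as expected when home. The flask and everything else are where they were, and the gripper is clear.

```bash
python3 -c "
from bench import arm
print(arm.hand_in())"
```

```text
the job is handed in; nothing more can be done
None
```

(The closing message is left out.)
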